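Roll two steel rods to find the bent one

ROBOT

A 7-joint arm with a two-finger parallel gripper is mounted at the origin on a cart in front of the work surface, level with it; the furniture and walls round the work are solid. World frame = base frame: x ahead of the robot, y to its left, z up, the work surface at z = 0. Lengths are in m, angles in rad, forces in N, time in s.
With the tool pointing down it reaches from about 0.425 to 0.95 m from the base axis. Payload 16.7 kg.
Tool frame: the origin (TCP) lies between the finger pads; the fingertips stand 17 mm ahead of it and the grasp point (between the pads) lies 2 mm behind it; z points along the fingers, y is the line along which they close (so a half turn about z gives the same grasp; the last joint's range is limited). The gripper opens to 94 mm and grips with 3 to 60 N. Pads are 16 mm wide; open, the fingers measure 119 mm over their backs; the gripper's body (75 mm by 177 mm) begins 78 mm behind the grasp point.
Start: joints at [1.143, 0.426, 0.074, 1.606, -0.034, 1.111, -0.067], TCP at [0.185, -0.649, 0.222] pointing down, gripper open.
Joint ranges: [-2.85, 2.85], [-0.5, 2.14], [-1.23, 1.37], [0.21, 2.46], [-1.02, 4.16], [0.16, 2.05], [-2.73, 2.73]. Speed limits (rad/s): [1.89, 1.89, 2.39, 2.39, 3.01, 3.01, 3.01].

INTERFACE

Orientations are given as a unit quaternion [x, y, z, w].
In Python, from cell import r, claw, capture, camera_params, workorder gives the robot as it stands. Calls block until the motion is done:
- r.movep(position, orientation): joint-space move of the TCP to a pose.
- r.move_straight(position, vel=0.15, orientation=None, force_limit=None): straight line of the TCP; orientation=None keeps the orientation; vel is the mean speed in m/s. With force_limit (N) it stops when the force on the tool has changed by that much, and returns True; else False.
- r.goto_joints(angles): joint-space move.
- claw.set_gripper(opening, newtons=None): opening from 0.0 (shut) to 1.0 (fully open); newtons is the grip in N (None keeps the last); returns when the fingers have stopped.
- r.hold(seconds).
- r.ik(position, orientation): joint angles nearest the present ones, or None.
- r.get_obs(): the state.
- capture(name): name is "scene" or "top"; returns the picture (384x512x3 uint8, blue, green, red); there is no depth.
- camera_params(name): a dict with "fx", "fy", "cx", "cy" (pixels), "R" (3x3) and "t" (3): a world point X has camera coordinates R X + t. Camera axes: x right, y down, z forward; pixel columns grow to the right and rows downward; lengths in m; the calibration is good to about 2 mm. A picture is of the moment at which its call begins. camera_params takes no time and is no camera call.
A pose or a line that the arm cannot do raises r.IKError and nothing moves.
- workorder.job_done(): hands the job in; it is judged then, once.
The state is a dict: "time_s": time; "qpos": joint angles; "qd": joint speeds; "joint_efforts": joint torques, N m; "tool_pos": TCP position; "eef_rot": TCP orientation; "ft_force": force on the tool from outside, world axes, zero at the start; "ft_torque": the same for the moment, N m; "gripper_width": opening from 0.0 (shut) to 1.0 (fully open); "gripper_force": force on a finger pad.
Only numpy, scipy, OpenCV 4.12 (cv2) and the standard library are available. Lean on these libraries where they do the work, as an engineer would, in place of code of your own. Each camera call takes 0.05 s, during which the arm holds its last target. There are 200 camera calls.

TASK

Two steel rods lie side by side on the flat sprung plate; one is straight and one is slightly bent. Take the hand block by its grip and, pressing only lightly (a few newtons, never above 10 N), roll each rod in turn under the sole towards the trough: the straight one rolls smoothly and is to be rolled right off the far edge into the trough, never taken in the fingers, while the bent one lifts the block somewhere in its first full turn: once you feel that, stop before the pressure builds up and lift the block off. Stand the block back on the counter, pick the bent rod up, lay it in the shallow steel reject tray, and leave the other things where they are.

Things in the scene. Friction and masses are not known exactly. Their poses are not given: they have to be found in the camera images.
- stand: Rolling stand fixed on the counter: low white base carrying a dark plate on springs, with a steel trough along the plate's far long edge. Origin: on the counter under the plate's centre. x points across the plate to the trough (the rolling direction, roughly away from the robot), y along the plate's long side, z up. Place and yaw (up to 0.12 rad) vary.
- plate: Dark flat plate, 110 mm (x) x 290 mm (y) x 12 mm, axes as the stand. Origin: centre of its top face, 45 mm above the counter when unloaded. It only sinks straight down on its springs, about 2.5 N per mm, at most 11 mm, and rises again when released. Its top grips the rods well (friction 1). At the start the rods lie 5 to 20 mm short of its centre line in x and 67 to 77 mm to either side in y.
- trough_mid (a point): Centre of the trough's floor, 78 mm in x from the stand's origin, 6 mm above the counter. The trough is 32 mm wide inside and 282 mm long; its far wall is 42 mm high (3 mm below the plate's top). A rod rolled over the plate's far edge (x = +55 mm of the plate) drops in and lies there along y.
- rod_1: One of two round-ended bright steel rods, 12 mm thick, 120 mm long, 107 g. Origin: on its centreline at mid-length; y runs along the rod, the other axes turn as it rolls. It lies along the plate's y within 0.1 rad. One of rod_1 and rod_2 is straight, the other bowed by 5 mm at mid-length, bow flat on the plate; seen closely or felt in rolling. Which one lies left varies.
- rod_2: The other rod: see rod_1. A rod rolls half as far as the block moves over it, so it shifts back along the sole by as much as it goes forward on the plate. The bowed one rolls easily for half a turn (19 mm of rod travel), then lifts the block by up to 5 mm within the next quarter turn (7 to 10 N more if the block is held at one height); let go, it drops flat and stays.
- block: Hand block, 200 g, loose, standing on the counter to the right. White sole with a gripping under-face, 100 mm (x) x 34 mm (y) x 14 mm; in its middle an upright grey grip plate 60 mm (x) x 16 mm (y) whose top is 60 mm above the under-face. Origin: centre of the under-face; z up, x along the sole. Take it across the 16 mm, squarely and firmly (40 N or more), so that it does not tilt.
- reject_tray: Shallow open stainless tray standing on the counter to the left, 100 mm (x) x 170 mm (y), 26 mm high, walls and floor 3 mm. Origin: centre of its underside; y is its long axis, z up. Fixed, but stands differently from time to time.
- cup: Bystander: small clear plastic cup, 61 mm wide, 50 mm high. Leave alone.
- cap: Bystander: clear cap, 33 mm wide, 27 mm high. Leave alone.
- timer: Bystander: round bench timer, 66 mm wide, 44 mm high. Leave alone.

How it is judged:
On the way, in this order (a step that is already met when the one before it is completed fails the run):
1. a first rod is being rolled between the block's sole and the plate (((contact force between each of block, plate and rod_1 above 0.8 N and distance of rod_1 from where it was at the start of the episode above 0.02 m) or (contact force between each of block, plate and rod_2 above 0.8 N and distance of rod_2 from where it was at the start of the episode above 0.01 m))), for 0.05 s.
2. the other rod, too, is being rolled between the block's sole and the plate (((contact force between each of block, plate and rod_1 above 0.8 N and distance of rod_1 from where it was at the start of the episode above 0.02 m and distance of rod_2 from where it was at the start of the episode above 0.01 m) or (contact force between each of block, plate and rod_2 above 0.8 N and distance of rod_2 from where it was at the start of the episode above 0.01 m and distance of rod_1 from where it was at the start of the episode above 0.02 m))), for 0.05 s.
At the end, for the whole second after the job is handed in: The straight rod lies at rest in the trough (middle below 30 mm); the bent rod lies flat and at rest inside the reject tray (middle below 22 mm, so not on the rim); the block stands upright on its sole on the counter (tilt under 0.08 rad) (x of rod_1 in the frame of stand between 0.058 and 0.098 m and y of rod_1 in the frame of stand between -0.145 and 0.145 m and height (world z) of rod_1 below 0.03 m and x of rod_2 in the frame of reject_tray between -0.047 and 0.047 m and y of rod_2 in the frame of reject_tray between -0.075 and 0.075 m and height (world z) of rod_2 below 0.022 m and angle between rod_2's own y axis and vertical above 1.4 rad and linear speed of each of rod_1, rod_2, block below 0.02 m/s and height (world z) of block below 0.006 m and angle between block's own z axis and vertical below 0.08 rad); the robot touches nothing.
It fails at once if the block pressed on a rod with more than 10 N (contact force between block and rod_1 above 10 N or contact force between block and rod_2 above 10 N).
It fails at once if the straight rod was touched by the fingers (contact force between the fingers and rod_1 above 0.3 N).
It fails at once if a bystander was moved by more than 30 mm (distance of any of cup, cap, timer from where it was at the start of the episode above 0.03 m).
It also fails if it takes over 70 s, if anything falls off the work surface, if the arm or the gripper's body presses on something with over 40 N, if the wrist force passes 120 N, or if a joint passes its speed limit or range.

## Working session

There is one attempt and no reset: what is moved stays moved. The work goes in short steps, each a Python script; the robot and the scene stay as the last script left them, time stands still between calls to the robot, and variables do not carry over. Pictures are saved under pics/ and viewed, at most 13 in all, crops included, and the job is handed in when it is done.

```bash
mkdir -p pics; ls; python3 - <<'E'
from cell import r,capture,camera_params
import cv2,numpy as np
for n in("scene","top"):
    im=capture(n);cv2.imwrite(f"pics/{n}0.png",im);p=camera_params(n)
    R=np.array(p["R"]);print(n,p["fx"],p["cx"],p["cy"],R.round(3).tolist(),(-R.T@np.array(p["t"])).round(3))
o=r.get_obs();print({k:np.round(v,3) for k,v in o.items()})
E
```

```text
pics
scene 433.1971193657192 262.6827307774479 186.5785040266855 [[-0.601, -0.799, 0.022], [-0.474, 0.334, -0.815], [0.644, -0.5, -0.579]] [-0.301  0.614  0.855]
top 413.4262367791 250.5663906318225 185.96599028592934 [[-0.016, -1.0, -0.004], [-0.995, 0.016, -0.1], [0.1, 0.003, -0.995]] [ 0.456 -0.054  1.519]
{'time_s': np.float64(0.1), 'qpos': array([ 1.143,  0.427,  0.074,  1.607, -0.034,  1.111, -0.067]), 'qd': array([ 0.001, -0.002,  0.   , -0.002,  0.   , -0.001, -0.001]), 'joint_efforts': array([ 9.0000e-03, -9.3746e+01,  3.6770e+00, -4.5504e+01, -4.9000e-02,
        1.7000e-02,  0.0000e+00]), 'tool_pos': array([ 0.185, -0.649,  0.222]), 'eef_rot': array([ 0.99 ,  0.138, -0.   , -0.001]), 'ft_force': array([-0.019, -0.206,  0.28 ]), 'ft_torque': array([ 0.029, -0.02 ,  0.03 ]), 'gripper_force': np.float64(0.0), 'gripper_width': np.float64(1.001)}
```

View pics/scene0.png

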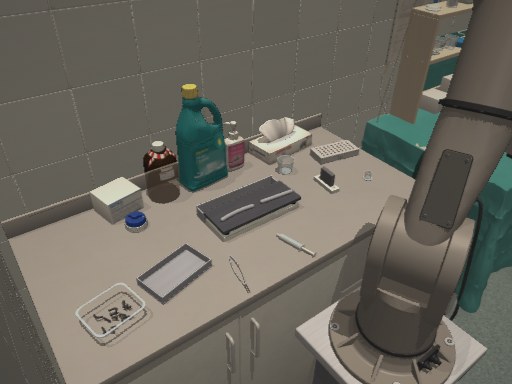

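View pics/top0.png

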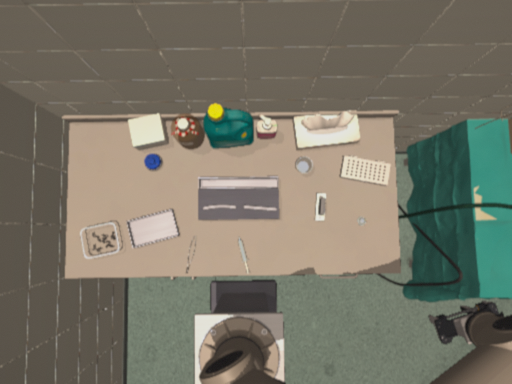

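The top view shows the dark plate at about (238,203) with rods near (221,207) and (261,208). The block is at (321,206) and the tray at (154,229). In the scene view the rods are at (237,213) and (274,198). Next I'll zoom in and measure.

```bash
cat > h.py <<'E'
import numpy as np,cv2
from cell import r,claw,capture,camera_params,workorder
def ray(n,uv,z):
    p=camera_params(n);R=np.array(p["R"]);c=-R.T@np.array(p["t"])
    d=R.T@np.array([(uv[0]-p["cx"])/p["fx"],(uv[1]-p["cy"])/p["fy"],1]);return (c+d*(z-c[2])/d[2])[:2]
def proj(n,X):
    p=camera_params(n);q=np.array(p["R"])@X+np.array(p["t"]);return p["fx"]*q[0]/q[2]+p["cx"],p["fy"]*q[1]/q[2]+p["cy"]
def rect(n,mask,z,box):
    """largest blob in box=(u0,v0,u1,v1): centre, long-axis yaw and sizes on plane z"""
    m=np.zeros_like(mask);u0,v0,u1,v1=box;m[v0:v1,u0:u1]=mask[v0:v1,u0:u1]
    cs,_=cv2.findContours(m,cv2.RETR_EXTERNAL,cv2.CHAIN_APPROX_NONE);c=max(cs,key=cv2.contourArea)[:,0]
    w=np.array([ray(n,p,z) for p in c],np.float32);b=cv2.minAreaRect(w);pts=cv2.boxPoints(b)
    e=max((pts[1]-pts[0],pts[2]-pts[1]),key=np.linalg.norm)
    return np.array(b[0]).round(4),round(float(np.arctan(-e[0]/e[1])),4),np.round(b[1],4)
E
python3 - <<'E'
from h import *
t=cv2.imread("pics/top0.png");s=cv2.imread("pics/scene0.png")
cv2.imwrite("pics/tc.png",cv2.resize(t[160:260,120:340],None,fx=3.6,fy=3.6,interpolation=cv2.INTER_CUBIC))
cv2.imwrite("pics/sc.png",cv2.resize(s[140:240,190:350],None,fx=5,fy=5,interpolation=cv2.INTER_CUBIC))
g=cv2.cvtColor(t,cv2.COLOR_BGR2GRAY);hsv=cv2.cvtColor(t,cv2.COLOR_BGR2HSV)
print(g[203,195:285:1].tolist());print(g[170:225,240].tolist());print(g[206,308:334].tolist(),g[186:226,317].tolist());print(t[206,300:334].tolist());print(t[229,122:186:2].tolist())
E
```

```text
[168, 169, 162, 126, 108, 106, 107, 107, 107, 107, 107, 106, 107, 108, 108, 107, 107, 106, 105, 104, 105, 104, 108, 109, 109, 109, 108, 109, 110, 109, 108, 108, 107, 107, 107, 105, 106, 108, 105, 106, 107, 109, 108, 107, 108, 107, 106, 105, 105, 102, 102, 103, 105, 104, 105, 105, 106, 106, 105, 106, 105, 106, 106, 106, 106, 106, 107, 107, 107, 107, 107, 108, 108, 107, 107, 108, 107, 108, 109, 109, 108, 108, 108, 120, 149, 156, 158, 166, 168, 168]
[168, 167, 168, 169, 168, 164, 150, 135, 134, 165, 199, 212, 213, 212, 211, 208, 181, 160, 140, 107, 102, 104, 105, 105, 103, 105, 105, 106, 105, 105, 107, 106, 108, 107, 107, 105, 106, 104, 107, 106, 107, 107, 108, 107, 106, 106, 107, 106, 115, 139, 157, 165, 168, 170, 170]
[168, 167, 168, 169, 169, 168, 161, 165, 220, 224, 163, 84, 82, 134, 142, 137, 136, 145, 156, 164, 167, 168, 167, 168, 167, 167] [167, 166, 167, 166, 166, 162, 153, 179, 211, 218, 218, 217, 218, 218, 221, 223, 223, 222, 223, 225, 224, 223, 222, 222, 222, 222, 221, 221, 223, 227, 228, 228, 229, 226, 202, 169, 166, 167, 168, 167]
[[143, 165, 187], [142, 164, 187], [142, 16
[... 373 characters left out ...]
6], [125, 142, 159], [131, 152, 172], [138, 160, 182], [141, 163, 185], [141, 164, 185], [141, 163, 184], [142, 164, 186], [140, 163, 185], [141, 163, 185]]
[[137, 158, 180], [142, 164, 186], [141, 163, 185], [164, 171, 184], [108, 111, 121], [187, 194, 210], [192, 198, 214], [192, 199, 214], [194, 201, 216], [194, 200, 216], [195, 202, 217], [196, 203, 217], [197, 204, 218], [197, 204, 218], [196, 204, 217], [197, 204, 218], [198, 205, 218], [198, 205, 219], [199, 206, 219], [199, 206, 220], [198, 205, 218], [198, 205, 219], [200, 207, 220], [201, 208, 220], [203, 209, 221], [201, 208, 221], [200, 207, 220], [181, 185, 197], [91, 102, 114], [141, 162, 184], [143, 165, 187], [143, 165, 186]]
```

View pics/tc.png

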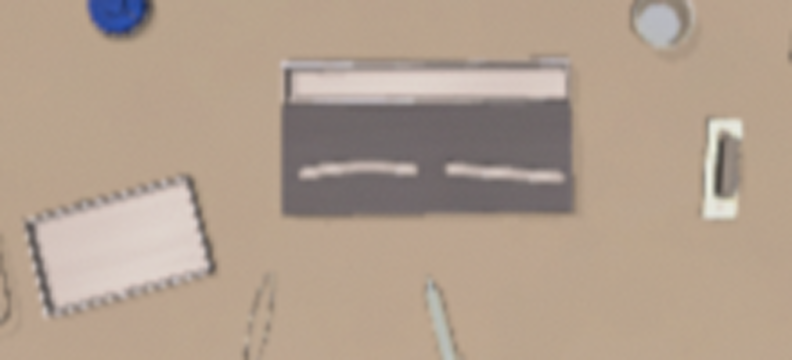

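View pics/sc.png

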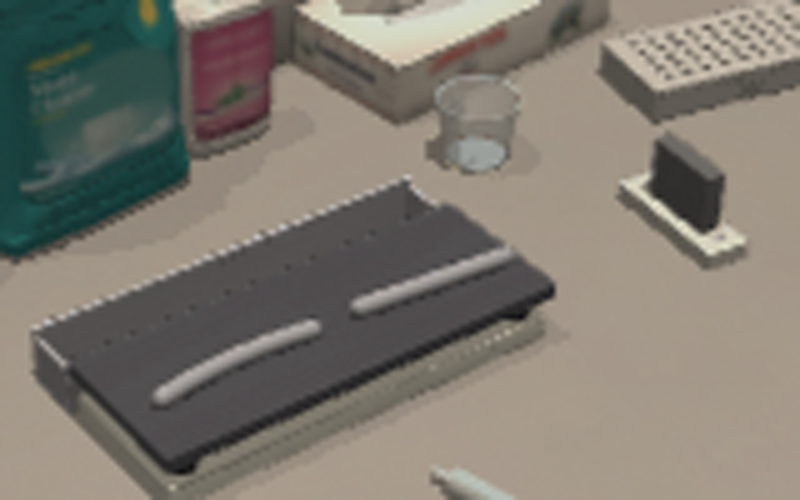

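The zooms show the left rod (scene crop, about (235,360)) visibly bowed towards the trough. The right rod, about (430,280), is straight. The block's long axis runs roughly along world x. Now for metric poses.

```bash
cat > meas.py <<'E'
from h import *
t=cv2.imread("pics/top0.png");g=cv2.cvtColor(t,cv2.COLOR_BGR2GRAY);hs=cv2.cvtColor(t,cv2.COLOR_BGR2HSV)
M=lambda c:(c*255).astype(np.uint8)
print("plate",rect("top",M(g<130),.045,(192,189,285,224)))
for n,b in(("L",(200,200,239,214)),("R",(242,200,278,214))): print(n,rect("top",M(g>135),.051,b))
print("sole",rect("top",M((g>180)),.014,(308,186,335,228)))
print("grip",rect("top",M((g<150)),.06,(312,186,335,228)))
print("tray",rect("top",M((g<130)|(hs[...,1]<40)),.024,(122,204,186,254)))
s=cv2.imread("pics/scene0.png");g=cv2.cvtColor(s,cv2.COLOR_BGR2GRAY)
for n,b in(("L",(217,200,256,224)),("R",(257,186,296,205))): print("scene",n,rect("scene",M(g>105),.051,b))
E
python3 meas.py; python3 - <<'E'
from h import *
F=[]
for i in range(10): r.hold(.02);F.append(r.get_obs()["ft_force"])
print(np.mean(F,0),np.std(F,0))
E
```

```text
plate (array([ 0.5401, -0.0054]), -0.0156, array([0.2896, 0.1072]))
L (array([0.5314, 0.0634]), 0.0213, array([0.0139, 0.1139]))
R (array([ 0.5253, -0.0821]), -0.0926, array([0.114 , 0.0125]))
sole (array([ 0.5279, -0.3024]), 1.4468, array([0.0349, 0.1018]))
grip (array([ 0.5291, -0.2991]), 1.5373, array([0.0247, 0.0601]))
tray (array([0.4605, 0.3048]), 0.253, array([0.1023, 0.177 ]))
scene L (array([0.5373, 0.0575]), 0.0282, array([0.0172, 0.1172]))
scene R (array([ 0.5383, -0.0977]), -0.1764, array([0.1376, 0.0393]))
[-0.03673421  0.03524659 -0.09494524] [0.37754029 0.45363797 0.46227784]
```

Sizes match the known dimensions: plate 290x107, sole 102x35, tray 177x102, rods about 114. I'll refine the yaws with line fits, then move above the block.

```bash
cat >> h.py <<'E'
def quat(a): return [np.cos(a/2),np.sin(a/2),0,0]
def edge(n,g,lines,z,axis,thr):
    """subpixel first crossing of thr along each (fixed,start,stop); fit a line; returns mean xy, direction"""
    P=[]
    for f,a,b in lines:
        k=np.arange(a,b,1 if b>a else -1);v=(g[k,f] if axis=="v" else g[f,k]).astype(float)-thr
        i=np.nonzero(v[:-1]*v[1:]<=0)[0][0];c=k[i]+(k[i+1]-k[i])*v[i]/(v[i]-v[i+1])
        P.append(ray(n,(f,c) if axis=="v" else (c,f),z))
    d=cv2.fitLine(np.array(P,np.float32),cv2.DIST_HUBER,0,.01,.01).ravel();return d[2:].round(4),d[:2]
def rod(n,g,box,z,bg):
    u0,v0,u1,v1=box;w=np.clip(g[v0:v1,u0:u1].astype(float)-bg,0,None);P=[];W=[]
    for (j,i) in zip(*np.nonzero(w>0)): P.append(ray(n,(i+u0,j+v0),z));W.append(w[j,i])
    P=np.array(P);c=np.average(P,0,W);C=np.cov(P.T,aweights=W);e=np.linalg.eigh(C)[1][:,1];return c.round(4),float(np.arctan(-e[0]/e[1]))
E
python3 - <<'E'
from h import *
g=cv2.cvtColor(cv2.imread("pics/top0.png"),cv2.COLOR_BGR2GRAY)
c,d=edge("top",g,[(v,308,322) for v in range(197,217)],.014,"h",190);yb=np.arctan(d[1]/d[0]);print("block left edge",c,yb)
for a,b,nm in((210,225,"near"),(197,185,"far")):
    c,d=edge("top",g,[(u,a+3 if nm=="near" else a,b) for u in range(205,275)],.045,"v",130);print(nm,c,np.arctan(-d[0]/d[1]))
print("L",rod("top",g,(200,200,239,214),.051,122));print("R",rod("top",g,(242,200,278,214),.051,122))
claw.set_gripper(0.6,50)
r.movep([.5285,-.3015,.20],quat(yb));print(r.get_obs()["tool_pos"],r.get_obs()["time_s"])
cv2.imwrite("pics/s1.png",cv2.resize(capture("scene")[80:240,250:450],None,fx=3.5,fy=3.5))
E
```

```text
block left edge [ 0.5369 -0.287 ] -0.10010812
near [ 0.4859 -0.0155] 0.00033660335
far [ 0.5964 -0.0191] 0.004783468
L (array([0.5319, 0.064 ]), 0.01753326498204553)
R (array([ 0.5254, -0.0817]), -0.09299992136830074)
[ 0.52800486 -0.3025844   0.20002511] 2.8
```

View pics/s1.png

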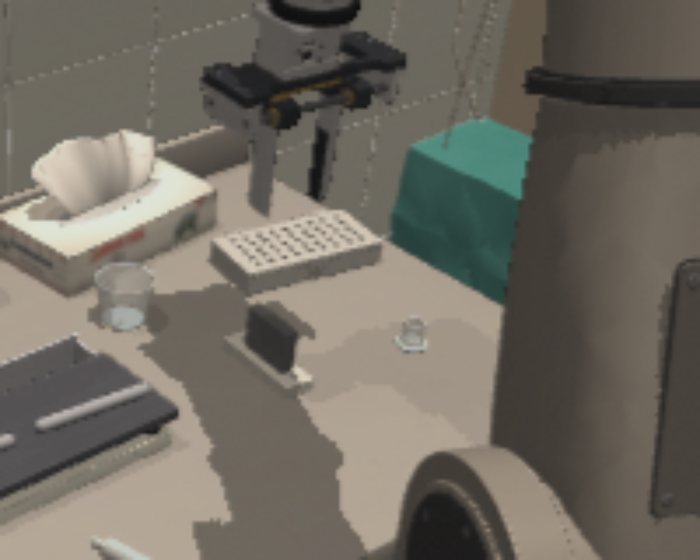

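The image shows the gripper above and behind the block, with the block upright near (270,345) in the crop and nothing in the way. I'll grasp it now.

```bash
python3 - <<'E'
from h import *
q=quat(-.10)
r.movep([.528,-.303,.11],q)
print(r.move_straight([.528,-.303,.040],.08,force_limit=8))
claw.set_gripper(0,55);o=r.get_obs();print(o["gripper_width"]*94,o["gripper_force"],o["ft_force"],o["tool_pos"])
r.move_straight([.528,-.303,.13],.1)
r.movep([.4824,-.080,.15],quat(-.093))
def F():
    a=[]
    for i in range(12): r.hold(.02);a.append(r.get_obs()["ft_force"])
    return np.mean(a,0)
f=F();o=r.get_obs();print(f,o["tool_pos"],o["time_s"],o["gripper_width"]*94)
cv2.imwrite("pics/s2.png",cv2.resize(capture("scene")[60:260,190:400],None,fx=3,fy=3))
cv2.imwrite("pics/t2.png",capture("top"))
E
```

```text
False
15.70372811018722 54.999128580093384 [ 0.21044737 -1.16709119  0.19926811] [ 0.52797004 -0.30312252  0.04003154]
[-0.12797321  0.12812732 -1.65767783] [ 0.48262003 -0.08123355  0.14971236] 7.1917 15.796559733996263
```

View pics/s2.png

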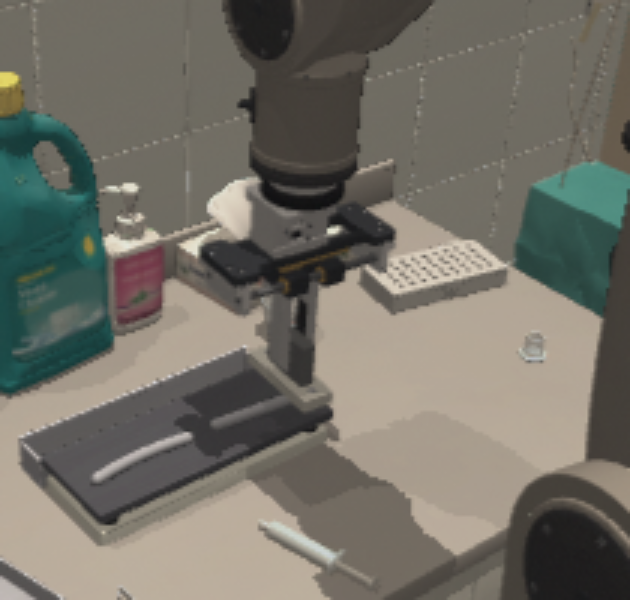

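The block is held square and level above the right rod, with plate and trough clear. The right rod is skewed and close to the plate's end: if rolled, its end would pass y = -141 mm and miss the trough. So I'll first nudge it about 14 mm inward along its axis with the side of the sole, no fingers involved.

```bash
python3 - <<'E'
from h import *
q=quat(0.002)
r.movep([.522,-.166,.14],q)
print(r.move_straight([.520,-.166,.088],.08,force_limit=5))
print(r.move_straight([.528,-.1435,.088],.04,force_limit=8))
r.move_straight([.528,-.160,.088],.1)
print(r.get_obs()["ft_force"])
r.move_straight([.50,-.19,.14],.15); r.movep([.50,-.28,.16],q)
im=capture("top");cv2.imwrite("pics/t3.png",im);g=cv2.cvtColor(im,cv2.COLOR_BGR2GRAY)
s=capture("scene")
v=np.vstack([cv2.resize(im[180:225,190:290],None,fx=5,fy=5),cv2.resize(s[170:240,190:315],(500,280))]);cv2.imwrite("pics/v3.png",v)
print("R",rod("top",g,(240,196,278,214),.051,122),rect("top",((g>135)*255).astype(np.uint8),.051,(240,196,278,214)),r.get_obs()["time_s"])
E
```

```text
False
False
[-0.1460919   0.03854559 -1.67987574]
R (array([ 0.5274, -0.0684]), -0.049995874261998606) (array([ 0.5275, -0.0662]), -0.0528, array([0.1105, 0.0121])) 10.775
```

View pics/v3.png

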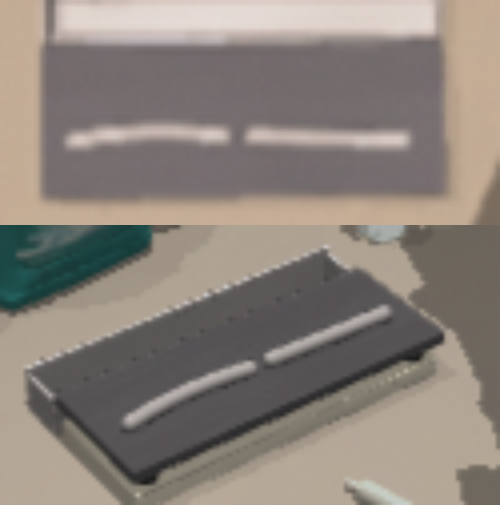

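The rod now lies at (0.527, -0.067), yaw -0.05. The scene view confirms the left rod is bowed and the right one is straight. I'll roll the right rod with force monitoring.

```bash
cat >> h.py <<'E'
def Fz(n=8):
    a=[]
    for i in range(n): r.hold(.015);a.append(r.get_obs()["ft_force"][2])
    return np.mean(a)
def press(xy,a,target=2.8,zc=.097):
    q=quat(a);r.movep([*xy,.14],q);f0=Fz(15);z=zc+.002;r.move_straight([*xy,z],.08,force_limit=5)
    while (f:=Fz()-f0)<target-.5 and z>zc-.004:
        z-=min(.0008,max(.0003,(target-f)/4000)); r.move_straight([*xy,z],.02)
    print("pressed z",round(z,4),"F",round(f,2),"tool z",r.get_obs()["tool_pos"][2]);return f0,z
def roll(xy,a,z,f0,total,step,stop,target=2.8,track=True):
    d=np.array([np.cos(a),np.sin(a)]);s=0;z0=z;log=[]
    while s<total-1e-6:
        s+=step;hit=r.move_straight([*(np.array(xy)+s*d),z],.05,force_limit=4)
        f=Fz()-f0;log.append((round(s*1e3),round(f,1),round((z-z0)*1e3,1),int(hit)))
        if f>stop: print("STOP");break
        if hit: r.move_straight([*(np.array(xy)+s*d),z],.05,force_limit=4)
        if track: z=min(max(z+np.clip((f-target)/2500*.5,-.0006,.0008),z0-.001),z0+.003)
    print(log);return np.array(xy)+s*d,z
E
python3 - <<'E'
from h import *
a=-.05;d=np.array([np.cos(a),np.sin(a)]);xy=np.array([.5274,-.0675])-.038*d
f0,z=press(xy,a)
p,z=roll(xy,a,z,f0,.158,.0158,6.5)
r.move_straight([*p,.14],.1)
r.movep([.48,-.22,.16],quat(0));im=capture("top");s=capture("scene");cv2.imwrite("pics/t4.png",im)
cv2.imwrite("pics/v4.png",np.vstack([cv2.resize(im[170:225,190:290],None,fx=5,fy=5),cv2.resize(s[170:240,190:315],(500,280))]));print(r.get_obs()["time_s"])
g=cv2.cvtColor(im,cv2.COLOR_BGR2GRAY);print("L",rod("top",g,(200,196,239,214),.051,122))
E
```

```text
pressed z 0.0959 F 2.33 tool z 0.09595474964545146
[(16, np.float64(2.5), np.float64(0.0), 0), (32, np.float64(2.8), np.float64(-0.1), 0), (47, np.float64(2.9), np.float64(-0.1), 0), (63, np.float64(2.9), np.float64(-0.0), 0), (79, np.float64(2.8), np.float64(-0.0), 0), (95, np.float64(2.8), np.float64(-0.0), 0), (111, np.float64(2.8), np.float64(-0.0), 0), (126, np.float64(2.7), np.float64(-0.0), 0), (142, np.float64(0.2), np.float64(-0.1), 0), (158, np.float64(0.1), np.float64(-0.6), 0)]
22.1917
L (array([0.532, 0.064]), 0.01831609612911116)
```

View pics/v4.png

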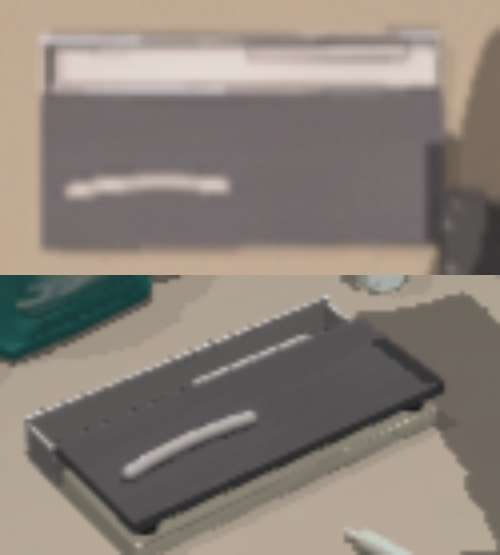

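The straight rod lies in the trough, at (250,360) in the lower half of the picture. The bent rod hasn't moved. Next I'll roll the bent one carefully, in small steps.

```bash
python3 - <<'E'
from h import *
a=.018;d=np.array([np.cos(a),np.sin(a)]);xy=np.array([.534,.064])-.030*d
f0,z=press(xy,a,2.5)
p,z1=roll(xy,a,z,f0,.028,.007,5,track=False)
p,z1=roll(p,a,z,f0,.040,.003,4.5,track=False)
r.move_straight([*p,.16],.12)
r.movep([.48,-.22,.16],quat(0));im=capture("top");s=capture("scene");cv2.imwrite("pics/t5.png",im)
cv2.imwrite("pics/v5.png",np.vstack([cv2.resize(im[170:225,190:290],None,fx=5,fy=5),cv2.resize(s[170:240,190:315],(500,280))]));print(r.get_obs()["time_s"])
g=cv2.cvtColor(im,cv2.COLOR_BGR2GRAY);print("L",rod("top",g,(200,192,239,214),.051,122))
E
```

```text
pressed z 0.0963 F 2.41 tool z 0.09630611654693064
[(7, np.float64(2.6), np.float64(0.0), 0), (14, np.float64(2.7), np.float64(0.0), 0), (21, np.float64(3.1), np.float64(0.0), 0), (28, np.float64(3.1), np.float64(0.0), 0)]
STOP
[(3, np.float64(2.7), np.float64(0.0), 0), (6, np.float64(2.4), np.float64(0.0), 0), (9, np.float64(2.4), np.float64(0.0), 0), (12, np.float64(3.6), np.float64(0.0), 0), (15, np.float64(6.0), np.float64(0.0), 0)]
31.7833
L (array([0.5546, 0.0637]), 0.03389513273495441)
```

View pics/v5.png

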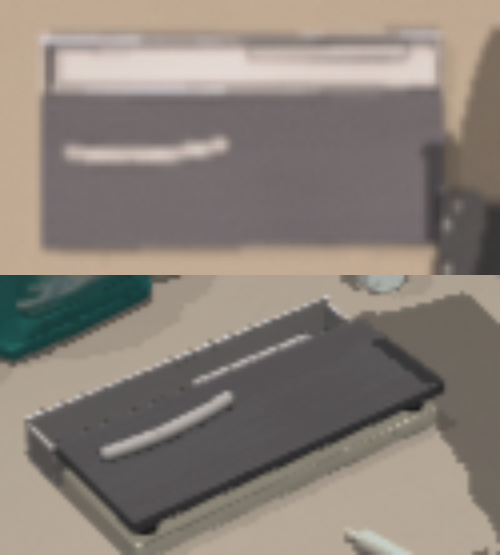

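The rise was felt (2.4 to 6 N), and the rod now lies flat with its bow towards the robot. I'll stand the block back down and pick up the rod.

```bash
python3 - <<'E'
from h import *
q=quat(-.10)
r.movep([.528,-.303,.10],q);r.move_straight([.528,-.303,.050],.1)
print(r.move_straight([.528,-.303,.0395],.02,force_limit=3),r.get_obs()["tool_pos"])
claw.set_gripper(0.45);r.move_straight([.528,-.303,.14],.15)
# pick rod: tool y along stand x -> yaw +-90 deg
a=.034;best=None
for s in(1,-1):
    qq=quat(a+s*np.pi/2);j=r.ik([.5535,.0637,.15],qq)
    if j is not None:
        c=np.max(np.abs(np.array(j)-r.get_obs()["qpos"]));print(s,c)
        if best is None or c<best[0]:best=(c,s,qq)
s,qq=best[1:];
r.movep([.5535,.0637,.15],qq)
r.move_straight([.5535,.0637,.0645],.08,force_limit=6);print(r.get_obs()["tool_pos"])
claw.set_gripper(0,25);o=r.get_obs();print(o["gripper_width"]*94,o["gripper_force"])
r.move_straight([.5535,.0637,.16],.12);o=r.get_obs();print(o["gripper_width"]*94,o["ft_force"],o["time_s"],s)
im=capture("top");sc=capture("scene");cv2.imwrite("pics/t6.png",im)
cv2.imwrite("pics/v6.png",np.vstack([cv2.resize(im[170:225,240:340],None,fx=5,fy=5),cv2.resize(sc[100:240,190:350],(500,437))[:370]]))
E
```

```text
True [ 0.52793339 -0.30299086  0.04001507]
1 0.8808501639748738
-1 1.5775598010823697
[0.55381655 0.06374228 0.06495115]
11.369610263645363 24.98545154929161
11.43771949551455 [ 0.19687362 -0.65534672 -1.29471802] 39.025 1
```

View pics/v6.png

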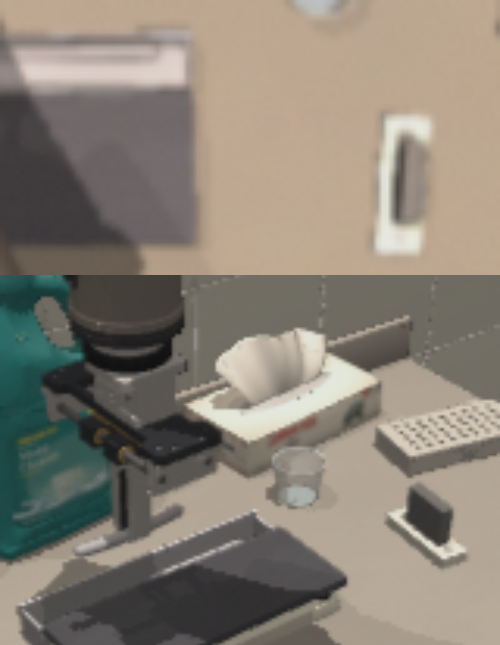

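The block stands upright at (410,185) and the rod is held in the gripper. I'll lay it in the tray.

```bash
python3 - <<'E'
from h import *
q=quat(.253+np.pi/2);c=[.4605,.3045]
r.movep([*c,.13],q);r.move_straight([*c,.045],.12,force_limit=8)
print(r.move_straight([*c,.0235],.03,force_limit=4),r.get_obs()["tool_pos"])
claw.set_gripper(.30);r.hold(.2);r.move_straight([*c,.16],.12)
r.movep([.40,.08,.25],quat(np.pi/2))
im=capture("top");sc=capture("scene")
cv2.imwrite("pics/v7.png",np.vstack([cv2.resize(im[195:260,110:195],(500,382)),cv2.resize(sc[230:310,110:240],(500,308))])[:,:])
g=cv2.cvtColor(im,cv2.COLOR_BGR2GRAY);print(r.get_obs()["time_s"],r.get_obs()["ft_force"])
E
python3 -c "
import cv2;v=cv2.imread('pics/v7.png');cv2.imwrite('pics/v7.png',cv2.resize(v,None,fx=.85,fy=.85))"
```

```text
False [0.46050855 0.30462825 0.02358718]
44.9333 [-0.0476361   0.24999768 -0.86930073]
```

View pics/v7.png

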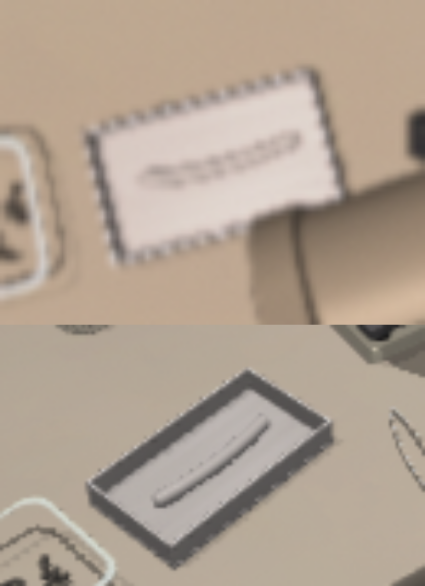

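The bent rod lies flat in the middle of the tray, at (220,160) in the top crop, and the arm is clear of everything. I'll hand the job in.

```bash
python3 -c "
from h import *
print(workorder.job_done())"
```

```text
the job is handed in; nothing more can be done
None
```

The job is handed in (no verdict was returned): the straight rod is in the trough, the bent rod lies flat in the reject tray and the block stands on the counter; peak measured roll force was about 6 N, I nudged the straight rod about 14 mm inward with the sole before rolling it, and the arm was done by about 45 s.

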